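# Chip pot from the drain stand to under the deburrer's chute

## Task

Lift the chip pot straight up off the green stand by its top handle and set it gently down upright on the open bench, clear of the stand and not yet under the chute, and let go. Then take it by its side handle and bring it squarely under the middle of the yellow chute of the deburring machine, standing on the bench with the side handle pointing straight out to the machine's front, and let go. Do not tip or drop the pot, and leave the jar, spray can, wrench and screwdriver where they are.

Things in the scene. Friction and masses are not known exactly. Their poses are not given: they have to be found in the camera images.
- pot_mid (a point): The chip pot: an open round aluminium pot, 96 mm in diameter, 95 mm tall, about 0.4 kg, with two red handles. This point lies on the pot's axis 48 mm above its underside. z is up along the pot's axis; -x points along the side handle; y runs along the bar of the top handle.
- pot_top_grip (a point): Middle of the pot's top handle, 144 mm above the pot's underside, on its axis: a rigid arch over the mouth whose red round grip, 14 mm thick and 56 mm long, runs along the pot's y; dark legs go down to the rim at y = +-46 mm. The gap from grip to rim is 42 mm. Axes as pot_mid.
- pot_side_grip (a point): Point on the pot's side handle, 120 mm from the pot's axis along the pot's -x and 62 mm above its underside: a straight level red square bar, 14 x 14 mm, that runs radially from the wall (48 mm from the axis) to its end at 150 mm. Axes as pot_mid.
- stand_seat (a point): Centre of the top plate (120 x 120 mm, 60 mm above the bench) of the fixed green stand, where the pot stands at the start. Its -x points along the pot's side handle, to within 0.04 rad. The stand is on the right (y below 0), in one of two places.
- stand_slot (a point): Point midway between the stand's two upright cheeks, at their top edge, 145 mm above the bench and 114 mm from the seat's centre along its -x. The cheeks are 4 mm thick, 36 mm apart inside, and reach from 60 to 168 mm from the seat's centre. The pot's side handle lies between them, so it cannot be grasped there and must rise at least 40 mm to come free. Axes as stand_seat.
- chute_mouth (a point): Point on the bench surface straight below the middle of the yellow chute of the fixed deburring machine (on the left). The machine's front looks along this frame's -x. The chute is 130 mm wide (y) and overhangs from the machine's face to x = -50 mm; underside 174 mm, top 220 mm above the bench; open below and at its sides. No gripper fits between chute and pot.
- machine_face (a point): Point on the bench at the foot of the middle of the machine's grey front face, 68 mm from chute_mouth along +x. The grey box behind it is 280 mm wide (y), 250 mm deep (x), 210 mm tall, with belt rollers up to 237 mm. The bench in front of the chute (-x) is clear for 300 mm. Axes as chute_mouth.
- vice: small blue bench vice, fixed, about 150 x 100 mm, 115 mm tall; origin under its middle, on the bench. It stands in the other of the stand's two places.
- wrench: bystander: open-ended wrench lying flat
- screwdriver: bystander: screwdriver lying flat
- jar: bystander: jar, 60 mm wide, 75 mm tall, standing on the bench near the stand
- spray_can: bystander: can, 64 mm wide, 190 mm tall, at the back

How it is judged:
By the outcome, as a careful person would: the job done as asked, in the order asked, and still so for the second after the job is handed in, with the robot touching nothing.
It also fails if it takes over 56 s, if anything falls off the work surface, if the arm or the gripper's body presses on something with over 40 N, if the wrist force passes 120 N, or if a joint passes its speed limit or range.

## Robot

A 7-joint arm with a two-finger parallel gripper is mounted at the origin on the work surface. World frame = base frame: x ahead of the robot, y to its left, z up, the work surface at z = 0. Lengths are in m, angles in rad, forces in N, time in s.
With the tool pointing down it reaches from about 0.4 to 0.875 m from the base axis. Payload 6.5 kg.
Tool frame: the origin (TCP) lies on the mounting face of the last link; the fingertips stand ahead of it and the grasp point (between the pads) lies 147 mm ahead of it (manip.nose_length is the z of the fingertips in the tool frame, in m); z points along the fingers, y is the line along which they close (so a half turn about z gives the same grasp; the last joint's range is limited). The gripper opens to 88 mm and grips with 3 to 60 N. Pads are 18 mm wide; open, the fingers measure 123 mm over their backs; the gripper's body (75 mm by 187 mm) begins 45 mm behind the grasp point.
Start: joints at [-1.194, 0.536, -0.004, 1.538, 0.003, 1.067, -0.071], TCP at [0.278, 0.587, 0.405] pointing down, gripper open.
Joint ranges: [-2.7, 2.7], [-0.37, 2.16], [-1.27, 1.26], [0.24, 2.4], [-1.31, 4.45], [0.19, 1.91], [-2.76, 2.76]. Speed limits (rad/s): [2.39, 2.39, 3.14, 3.14, 3.14, 3.14, 3.14].

## Interface

Orientations are given as a unit quaternion [x, y, z, w].
In Python, from plant import get_state, vision, order, manip gives the robot as it stands.
- The arm moves only by the tool move_arm, never from a script. Its arguments are lists of equal length, an entry for each row: "offset": the shift along the tool's x, y, z in cm, a list of three; "rotation": the turn, a rotation vector about the tool's x, y, z in rad, a list of three. In form: {"offset": [[tx, ty, tz], ...], "rotation": [[ax, ay, az], ...]}. A call has 1 to 20 rows; each row shifts and turns the commanded pose from where the row before left it, along the tool's axes as they then stand; what a row does not reach is not made up. A row lasts 1/8 s, in which the tool goes at most 62.5 mm and 10.7 degrees, less where a joint would pass 70% of its speed; a pose out of reach is approached as far as the arm can. A call with a gripper value outside its range is refused whole. "hand" is the opening, from 0 (shut) to 1 (fully open), set as the call begins (left out, the last holds). The fingers move at their own pace and stop on an object; "grip_force" is the grip in N (left out, the last holds). Time passes only in rows, so rows that do not move let the fingers close. It gives the time, the measured TCP pose, the force, the opening and the grip force at its end, in the units of the state.
- get_state(): the state, without advancing time (a new reading comes with each control period).
- vision.get_image(name): name is "side" or "top" or "wrist"; returns the picture (480x640x3 uint8, red, green, blue); there is no depth.
- vision.get_calibration(name): a dict with "fx", "fy", "cx", "cy" (pixels), "extrinsics" (4x4, takes a point from camera to world coordinates). Camera axes: x right, y up, looking along -z (the intrinsics and any distortion apply to the point x, -y, -z); pixel columns grow to the right and rows downward; lengths in m; the calibration is good to about 2 mm. A picture is of the moment at which its call begins: read the wrist's pose just before it. get_calibration takes no time and is no camera call; for the wrist camera it gives the pose at the moment of the call.
- order.close_job(): hands the job in; it is judged then, once.
The state is a dict: "time_s": time; "joint_pos": joint angles; "qd": joint speeds; "effort": joint torques, N m; "position": TCP position; "tcp_rot": TCP orientation; "contact_force": force on the tool from outside, world axes, zero at the start; "wrist_torque": the same for the moment, N m; "opening": finger opening in m; "gripper_force": force on a finger pad.
Only numpy, scipy, OpenCV 4.12 (cv2) and the standard library are available. Lean on these libraries where they do the work, as an engineer would, in place of code of your own. Each camera call takes 0.05 s, during which the arm holds its last target. There are 200 camera calls.

## Working session

There is one attempt and no reset: what is moved stays moved. The work goes in short steps, Python scripts to look and compute and a tool call to move; the robot and the scene stay as the last step left them, time stands still between calls to the robot, and variables do not carry over. Pictures are saved under pics/ and viewed, at most 10 in all, crops included, and the job is handed in when it is done.

Besides the shell and the picture viewer there is one more tool, called by a JSON object that holds its "name" and its "arguments", one argument or row to a line. move_arm: Moves the arm, as the interface text tells. Its arguments: {"type":"object","properties":{"offset":{"type":"array","items":{"type":"array","items":{"type":"number"}}},"rotation":{"type":"array","items":{"type":"array","items":{"type":"number"}}},"hand":{"type":"number"},"grip_force":{"type":"number"}},"required":["offset","rotation"]}

```bash
ls; mkdir -p pics; python3 - <<'E'
from plant import get_state, vision, order, manip
import cv2,numpy as np
s=get_state();print(s['time_s'],s['position'],s['tcp_rot'],s['opening'],manip.nose_length)
for n in ['side','top']:
    im=vision.get_image(n);cv2.imwrite(f'pics/{n}0.png',im[:,:,::-1]);c=vision.get_calibration(n);print(n,{k:(np.round(v,4).tolist() if not isinstance(v,str) else v) for k,v in c.items()})
E
```

```text
pics
0.0 [0.27837471 0.58701673 0.40385843] [ 2.19532587e-01  9.75604800e-01 -8.39325335e-04 -1.11100594e-04] 0.08826614517717382 0.166
side {'fx': 468.757, 'fy': 468.757, 'cx': 320.1986, 'cy': 246.1329, 'extrinsics': [[0.7443, 0.3608, -0.562, -0.0153], [-0.6676, 0.4253, -0.6111, -0.7008], [0.0186, 0.8301, 0.5574, 0.7585], [0.0, 0.0, 0.0, 1.0]]}
top {'fx': 610.359, 'fy': 610.359, 'cx': 315.2202, 'cy': 237.27, 'extrinsics': [[-0.0189, 0.9949, -0.099, 0.4728], [-0.9998, -0.019, -0.0002, -0.007], [-0.0021, 0.099, 0.9951, 1.6859], [0.0, 0.0, 0.0, 1.0]]}
```

View pics/side0.png

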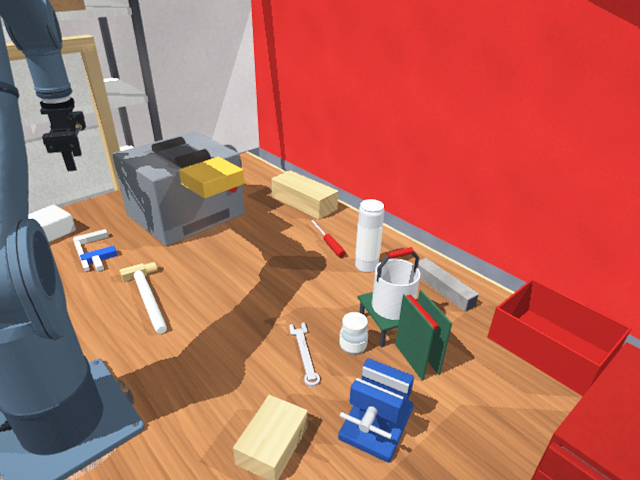

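View pics/top0.png

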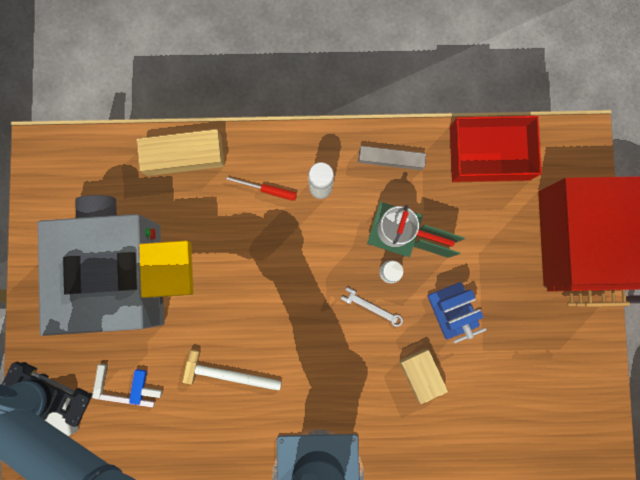

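The top view shows the pot at about (398,227) on the stand, with its side handle pointing right to about (455,240). The yellow chute is at about (165,269) and its front faces right (world -y). The jar is at (391,271), the can at (321,180), the wrench at (372,307) and the screwdriver at (262,188).

```bash
cat > h.py <<'E'
from plant import get_state, vision, order, manip
import cv2,numpy as np
from scipy.spatial.transform import Rotation as R
def ray(c,uv):
    E=np.array(c['extrinsics']);u,v=uv
    d=E[:3,:3]@np.array([(u-c['cx'])/c['fx'],-(v-c['cy'])/c['fy'],-1]);return E[:3,3],d
def plane(c,uv,z):
    o,d=ray(c,uv);return o+d*(z-o[2])/d[2]
def tri(c1,a,c2,b):
    o1,d1=ray(c1,a);o2,d2=ray(c2,b)
    t=np.linalg.lstsq(np.c_[d1,-d2],o2-o1,rcond=None)[0];p,q=o1+d1*t[0],o2+d2*t[1];return (p+q)/2,np.linalg.norm(p-q)
def comps(im,lo,hi,box,amin=25):
    h=cv2.cvtColor(im,cv2.COLOR_RGB2HSV);m=cv2.inRange(h,lo,hi)
    if lo[0]==0: m|=cv2.inRange(h,(172,lo[1],lo[2]),(180,255,255))
    k=np.zeros_like(m);x0,y0,x1,y1=box;k[y0:y1,x0:x1]=m[y0:y1,x0:x1]
    cs,_=cv2.findContours(k,cv2.RETR_EXTERNAL,cv2.CHAIN_APPROX_NONE)
    return sorted([c for c in cs if cv2.contourArea(c)>amin],key=cv2.contourArea,reverse=True)
E
cat > a.py <<'E'
from h import *
T=vision.get_calibration('top');S=vision.get_calibration('side')
t=cv2.imread('pics/top0.png')[:,:,::-1].copy();s=cv2.imread('pics/side0.png')[:,:,::-1].copy()
np.set_printoptions(precision=4,suppress=True)
def show(n,c):
    r=cv2.minAreaRect(c);print(n,cv2.contourArea(c),np.round(r[0],1),np.round(r[1],1),round(r[2],1));return r
RED=((0,120,70),(8,255,255))
tt=[show('top red',c) for c in comps(t,*RED,(350,185,480,270))]
ss=[show('side red',c) for c in comps(s,*RED,(375,243,445,340))]
y=comps(t,(20,120,80),(35,255,255),(120,220,210,320))[0];r=show('yel',y)
q=cv2.boxPoints(r);print(np.array([plane(T,p,.22) for p in q]),'ctr',plane(T,r[0],.22))
g=comps(t,(60,60,20),(95,255,255),(350,185,480,270))
for c in g: print('green',show('g',c)and'',[plane(T,p,.06)[:2] for p in cv2.boxPoints(cv2.minAreaRect(c))])
for r in tt:
    for z in (.204,.122): print(z,[plane(T,p,z)[:2] for p in cv2.boxPoints(r)],plane(T,r[0],z)[:2])
for r in tt:
    for r2 in ss: print(tri(T,r[0],S,r2[0]))
z=np.vstack([cv2.resize(t[185:275,340:480],None,fx=4,fy=4,interpolation=cv2.INTER_CUBIC)[:360,:560]])
w=cv2.resize(s[225:385,330:470],None,fx=1,fy=1)
cv2.imwrite('pics/z0.png',z[:,:,::-1])
E
python3 a.py
```

```text
top red 207.0 [435.5 237.9] [38.3  6.5] 17.5
top red 90.5 [402.5 222. ] [ 5.1 23.1] 17.4
side red 199.5 [423.  311.2] [45.5  6.2] 49.7
side red 159.0 [400.2 252.3] [ 7.7 26.5] 77.5
yel 2731.5 [165.7 268.9] [55.4 52.3] 87.9
[[0.615  0.4198 0.22  ]
 [0.6173 0.2937 0.22  ]
 [0.4841 0.2886 0.22  ]
 [0.4818 0.4136 0.22  ]] ctr [0.5493 0.3539 0.22  ]
g 631.0 [408.2 244.4] [92.6 40.8] 33.3
green  [array([ 0.6359, -0.1221]), array([ 0.727 , -0.1849]), array([ 0.5858, -0.3874]), array([ 0.4962, -0.324 ])]
g 83.5 [442.5 232.4] [40.5  3.7] 19.0
green  [array([ 0.6552, -0.2955]), array([ 0.6646, -0.2991]), array([ 0.6272, -0.4001]), array([ 0.6178, -0.3965])]
0.204 [array([ 0.6205, -0.2534]), array([ 0.6356, -0.2587]), array([ 0.6056, -0.3467]), array([ 0.5906, -0.3413])] [ 0.6131 -0.3001]
0.122 [array([ 0.6287, -0.267 ]), array([ 0.6446, -0.2726]), array([ 0.613 , -0.3655]), array([ 0.5971, -0.3598])] [ 0.6208 -0.3163]
0.204 [array([ 0.6288, -0.2057]), array([ 0.6827, -0.2243]), array([ 0.6787, -0.2361]), array([ 0.6248, -0.2175])] [ 0.6537 -0.2209]
0.122 [array([ 0.6374, -0.2166]), array([ 0.6944, -0.2363]), array([ 0.6901, -0.2488]), array([ 0.6332, -0.2291])] [ 0.6637 -0.2327]
(array([ 0.6214, -0.3165,  0.1266]), np.float64(0.0030468765086656435))
(array([ 0.5975, -0.2777,  0.2632]), np.float64(0.02860149914017407))
(array([ 0.6853, -0.2581,  0.049 ]), np.float64(0.038420443434744336))
(array([ 0.6534, -0.2205,  0.2062]), np.float64(0.00011889027219372288))
```

View pics/z0.png

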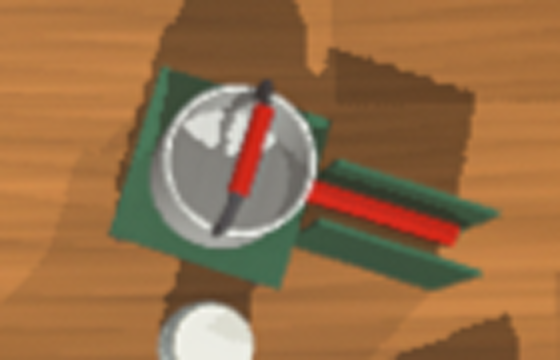

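The top and side views agree. The top grip is at (0.6535, -0.2207, 0.205), which fits 60+144 mm, and the pot's x axis is at yaw 71.2°. The crop shows the side handle lying between the cheeks. Next I refine the chute's axes by fitting its edges.

```bash
cat > b.py <<'E'
from h import *
T=vision.get_calibration('top');S=vision.get_calibration('side')
np.set_printoptions(precision=4,suppress=True)
t=cv2.imread('pics/top0.png')[:,:,::-1].copy();s=cv2.imread('pics/side0.png')[:,:,::-1].copy()
c=comps(t,(20,120,80),(35,255,255),(120,220,210,320))[0][:,0,:].astype(float)
x0,y0=c.min(0);x1,y1=c.max(0);print(x0,y0,x1,y1)
def edge(sel,z,n):
    p=c[sel].astype(np.float32);vx,vy,px,py=cv2.fitLine(p,cv2.DIST_HUBER,0,.01,.01).ravel()
    P=[plane(T,(px+k*vx,py+k*vy),z) for k in (-20,0,20)];d=P[2]-P[0];print(n,len(p),P[1][:2],'dir deg',np.degrees(np.arctan2(d[1],d[0])))
midx=(c[:,0]>x0+8)&(c[:,0]<x1-8);midy=(c[:,1]>y0+8)&(c[:,1]<y1-8)
edge(midx&(c[:,1]<y0+8),.22,'far side');edge(midx&(c[:,1]>y1-8),.22,'near side')
edge(midy&(c[:,0]>x1-8),.174,'front low');edge(midy&(c[:,0]<x0+8),.22,'back')
# front top/bottom by brightness step
h=cv2.cvtColor(t,cv2.COLOR_RGB2HSV);print('V row269',h[269,180:198,2],'row 250',h[250,180:198,2])
q=comps(s,(20,120,60),(35,255,255),(160,140,260,210))[0]
a=cv2.approxPolyDP(q,3,True)[:,0];print('side poly',a.tolist())
for p in a: print(p,'z.22',plane(S,p,.22)[:2],'z.174',plane(S,p,.174)[:2])
z=np.hstack([cv2.resize(t[225:315,90:210],None,fx=4,fy=4,interpolation=cv2.INTER_CUBIC)[:,:],cv2.resize(s[140:220,165:255],(400,360),interpolation=cv2.INTER_CUBIC)[:,:320]])
cv2.imwrite('pics/z1.png',z[:,:,::-1])
E
python3 b.py
```

```text
139.0 241.0 192.0 297.0
far side 36 [0.6147 0.3498] dir deg -87.19629132652423
near side 36 [0.4856 0.3559] dir deg -85.33152454147721
front low 39 [0.5538 0.302 ] dir deg -177.60453293492654
back 39 [0.5501 0.4156] dir deg -176.434786155664
V row269 [158 157 156 157 157 159 159 160 152 137 136 140 160 187 188 188 188 188] row 250 [241 241 241 242 242 242 240 221 147 135 133 124 109 108 109 111 111 112]
side poly [[242, 169], [217, 157], [179, 169], [181, 184], [206, 197], [243, 183]]
[242 169] z.22 [0.6163 0.3059] z.174 [0.6703 0.3919]
[217 157] z.22 [0.6074 0.4184] z.174 [0.6606 0.5141]
[179 169] z.22 [0.4863 0.4133] z.174 [0.5292 0.5085]
[181 184] z.22 [0.447  0.3286] z.174 [0.4865 0.4165]
[206 197] z.22 [0.4592 0.2271] z.174 [0.4998 0.3064]
[243 183] z.22 [0.5705 0.2334] z.174 [0.6205 0.3132]
```

View pics/z1.png

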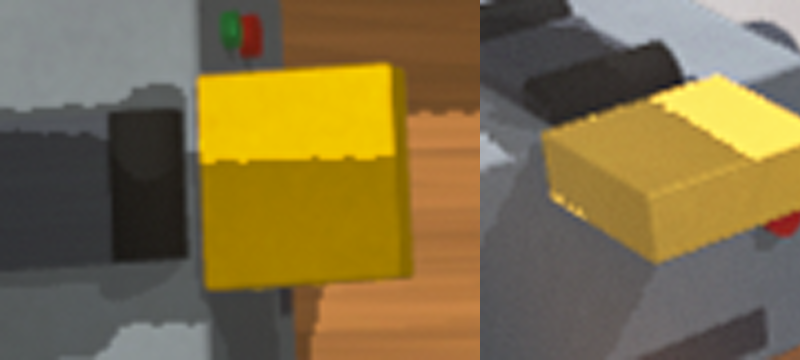

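{"name": "move_arm", "arguments": {
  "offset": [
    [0, 0, -3],
    [0, 0, -3],
    [0, 0, -3]
  ],
  "rotation": [
    [0, 0, 0],
    [0, 0, 0],
    [0, 0, 0]
  ],
  "hand": 1
}}

```text
time_s: 0.48
position: [0.2784, 0.5872, 0.4951]
tcp_rot: [0.22, 0.976, -0.001, -0.0]
contact_force: [0.1, 1.2, -0.3]
opening: 0.0881
gripper_force: 0.0
```

The crop shows the chute's far, near and front edges. They put the front at about -87° with 1–2° of scatter, so I'll take a closer look with the wrist camera on the way to the pot.

{"name": "move_arm", "arguments": {
  "offset": [
    [-3.7, -2.55, 0],
    [-3.7, -2.55, 0],
    [-3.7, -2.55, 0],
    [-3.7, -2.55, 0],
    [-3.7, -2.55, 0],
    [-3.7, -2.55, 0],
    [-3.7, -2.55, 0],
    [-3.7, -2.55, 0],
    [-3.7, -2.55, 0],
    [-3.7, -2.55, 0],
    [0, 0, 0],
    [0, 0, 0]
  ],
  "rotation": [
    [0, 0, 0],
    [0, 0, 0],
    [0, 0, 0],
    [0, 0, 0],
    [0, 0, 0],
    [0, 0, 0],
    [0, 0, 0],
    [0, 0, 0],
    [0, 0, 0],
    [0, 0, 0],
    [0, 0, 0],
    [0, 0, 0]
  ]
}}

```text
time_s: 1.98
position: [0.5031, 0.1991, 0.4944]
tcp_rot: [0.219, 0.976, 0.0, -0.0]
contact_force: [-0.6, 0.2, 0.1]
opening: 0.088
gripper_force: 0.0
```

```bash
python3 - <<'E'
from h import *
c=vision.get_calibration('wrist');im=vision.get_image('wrist');cv2.imwrite('pics/w1.png',im[:,:,::-1])
np.save('w1.npy',c,allow_pickle=True);print(c)
s=get_state();print(s['position'],s['tcp_rot'],s['joint_pos'])
E
```

```text
{'fx': 385.5531298165288, 'fy': 385.5531298165288, 'cx': 315.0036867452882, 'cy': 240.02074145519913, 'extrinsics': array([[ 4.28073547e-01, -8.62502690e-01, -2.69892847e-01,
         4.32380074e-01],
       [ 9.03743589e-01,  4.08290550e-01,  1.28632628e-01,
         2.32208351e-01],
       [-7.51288910e-04, -2.98978155e-01,  9.54259660e-01,
         4.75420678e-01],
       [ 0.00000000e+00,  0.00000000e+00,  0.00000000e+00,
         1.00000000e+00]])}
[0.50293213 0.19963121 0.49445264] [ 2.18675341e-01  9.75797559e-01  1.20170065e-04 -4.51599542e-04] [-0.61434905  0.26105171  0.18803536  1.73066457 -0.05356374  1.15537901
  0.71900204]
```

View pics/w1.png

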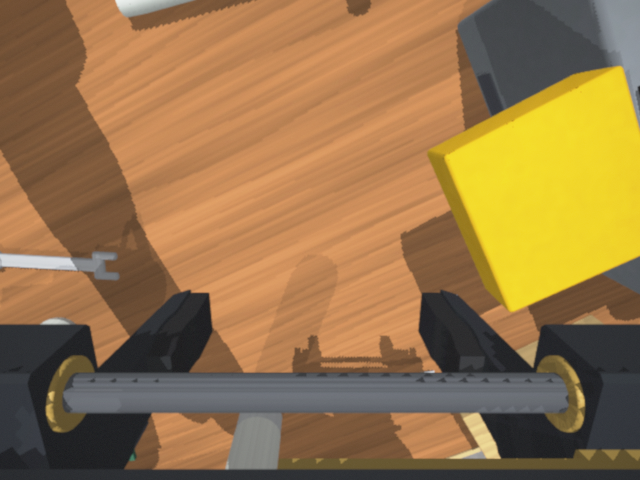

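The wrist view shows the chute's top face: near-front corner at about (446,156), far-front at (514,310), near-back at (624,67).

```bash
python3 - <<'E'
from h import *
np.set_printoptions(precision=4,suppress=True)
c=np.load('w1.npy',allow_pickle=True).item();im=cv2.imread('pics/w1.png')[:,:,::-1].copy()
h=cv2.cvtColor(im,cv2.COLOR_RGB2HSV);print(h[230,465:495,2])
q=comps(im,(20,120,215),(35,255,255),(400,40,640,330))[0]
p=q[:,0].astype(np.float32)
a=cv2.approxPolyDP(q,5,True)[:,0].astype(float);print(a.tolist())
E=[((446,156),(514,310),'front'),((446,156),(624,67),'near'),((514,310),(639,257),'far')]
for A,B,n in E:
    A=np.array(A,float);B=np.array(B,float);d=(B-A);L=np.linalg.norm(d);d/=L
    r=p-A;t=r@d;e=r@np.array([-d[1],d[0]]);k=(t>10)&(t<L-10)&(abs(e)<5)&(p[:,0]<637)
    vx,vy,px,py=cv2.fitLine(p[k],cv2.DIST_HUBER,0,.01,.01).ravel()
    P=[plane(c,(px+j*vx,py+j*vy),.22) for j in(-50,50)]
    w=P[1]-P[0];m=(P[0]+P[1])/2;print(n,k.sum(),m[:2],'deg',np.degrees(np.arctan2(w[1],w[0])),)
for a in ((446,156),(514,310),(624,67)): print(a,plane(c,a,.22))
E
```

```text
[154 155 153 153 152 153 153 154 164 190 218 231 237 241 243 243 243 243
 243 243 243 243 243 243 243 243 243 243 242 242]
[[621.0, 67.0], [445.0, 155.0], [510.0, 311.0], [639.0, 255.0], [639.0, 130.0]]
front 136 [0.5503 0.3008] deg 2.6947448384329595
near 161 [0.4853 0.3582] deg 92.47224469206273
far 105 [0.6139 0.353 ] deg 92.8944209591055
(446, 156) [0.4893 0.2992 0.22  ]
(514, 310) [0.616 0.307 0.22 ]
(624, 67) [0.4854 0.4149 0.22  ]
```

{"name": "move_arm", "arguments": {
  "offset": [
    [-3.15, -3.16, 0],
    [-3.15, -3.16, 0],
    [-3.15, -3.16, 0],
    [-3.15, -3.16, 0],
    [-3.15, -3.16, 0],
    [-3.15, -3.16, 0],
    [-3.15, -3.16, 0],
    [-3.15, -3.16, 0],
    [-3.15, -3.16, 0],
    [-3.15, -3.16, 0],
    [0, 0, 0],
    [0, 0, 2],
    [0, 0, 2],
    [0, 0, 0],
    [0, 0, 0]
  ],
  "rotation": [
    [0, 0, 0],
    [0, 0, 0],
    [0, 0, 0],
    [0, 0, 0],
    [0, 0, 0],
    [0, 0, 0],
    [0, 0, 0],
    [0, 0, 0],
    [0, 0, 0],
    [0, 0, 0],
    [0, 0, -0.113],
    [0, 0, 0],
    [0, 0, 0],
    [0, 0, 0],
    [0, 0, 0]
  ]
}}

```text
time_s: 3.9
position: [0.6533, -0.2212, 0.4554]
tcp_rot: [0.163, 0.987, 0.0, 0.0]
contact_force: [-0.1, 0.4, 0.6]
opening: 0.0883
gripper_force: 0.0
```

```bash
cat > g.py <<'E'
from h import *
import sys
np.set_printoptions(precision=4,suppress=True)
n=sys.argv[1];zz=float(sys.argv[2])
c=vision.get_calibration('wrist');s=get_state();im=vision.get_image('wrist');cv2.imwrite(f'pics/{n}.png',im[:,:,::-1])
M=R.from_quat(s['tcp_rot']).as_matrix();p=s['position'];print(s['time_s'],p,'tool y deg',np.degrees(np.arctan2(M[1,1],M[0,1])),'z',M[:,2],'j',s['joint_pos'])
for q in comps(im,(0,130,60),(8,255,255),(0,0,640,480),150)[:4]:
    r=cv2.minAreaRect(q);b=cv2.boxPoints(r);e=(b[1]-b[0],b[2]-b[1]);e=max(e,key=np.linalg.norm)/2;k=np.array(r[0])
    P=[plane(c,k+f*e,zz) for f in(-1,0,1)];w=P[2]-P[0]
    print(np.round(r[0]),np.round(r[1]),P[1],'len',np.linalg.norm(w),'deg',np.degrees(np.arctan2(w[1],w[0])),'tool frame of mid',M.T@(P[1]-p))
E
python3 g.py w2 0.204
```

```text
3.9 [ 0.6533 -0.2212  0.4554] tool y deg 71.18142601369989 z [ 0.0008  0.0001 -1.    ] j [ 0.0554  0.5805  0.3275  1.3791 -0.19    1.212   1.6419]
[196. 441.] [ 56. 144.] [ 0.7703 -0.3565  0.204 ] len 0.10888215195938186 deg 71.19204468529144 tool frame of mid [-0.1542 -0.0904  0.2515]
[195. 216.] [120.  19.] [ 0.6095 -0.2852  0.204 ] len 0.07433841460903932 deg 71.18024009845655 tool frame of mid [ 0.021  -0.0747  0.2514]
[318. 248.] [89. 21.] [ 0.6538 -0.2201  0.204 ] len 0.059762457637383574 deg -18.71212732762194 tool frame of mid [0.0001 0.0012 0.2514]
[603. 200.] [24. 73.] [ 0.6809 -0.0448  0.204 ] len 0.044017952750688816 deg 73.73230289333311 tool frame of mid [0.031  0.1758 0.2515]
```

View pics/w2.png

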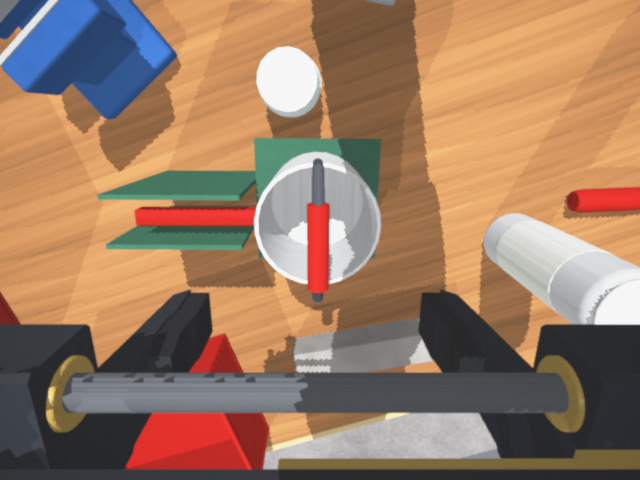

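The wrist view confirms it: the grip is centred at (318,248) within 1 mm, and its yaw matches. Descend and grasp.

{"name": "move_arm", "arguments": {
  "offset": [
    [0, 0.1, 2.6],
    [0, 0, 2.6],
    [0, 0, 2.2],
    [0, 0, 1.8],
    [0, 0, 1.2],
    [0, 0, 0],
    [0, 0, 0]
  ],
  "rotation": [
    [0, 0, 0],
    [0, 0, 0],
    [0, 0, 0],
    [0, 0, 0],
    [0, 0, 0],
    [0, 0, 0],
    [0, 0, 0]
  ]
}}

```text
time_s: 4.82
position: [0.6534, -0.2214, 0.3516]
tcp_rot: [0.164, 0.986, -0.0, 0.001]
contact_force: [0.1, 0.1, 0.7]
opening: 0.0882
gripper_force: 0.0
```

{"name": "move_arm", "arguments": {
  "offset": [
    [0, 0, 0],
    [0, 0, 0],
    [0, 0, 0],
    [0, 0, 0],
    [0, 0, 0],
    [0, 0, 0],
    [0, 0, 0],
    [0, 0, 0]
  ],
  "rotation": [
    [0, 0, 0],
    [0, 0, 0],
    [0, 0, 0],
    [0, 0, 0],
    [0, 0, 0],
    [0, 0, 0],
    [0, 0, 0],
    [0, 0, 0]
  ],
  "hand": 0,
  "grip_force": 45
}}

```text
time_s: 5.82
position: [0.6533, -0.2209, 0.3508]
tcp_rot: [0.164, 0.986, 0.0, 0.0]
contact_force: [0.8, 1.3, -0.4]
opening: 0.0121
gripper_force: 44.2
```

{"name": "move_arm", "arguments": {
  "offset": [
    [0, 0, -0.3],
    [0, 0, -0.7],
    [0, 0, -1.2],
    [0, 0, -1.8],
    [0, 0, -2],
    [0, 0, -2],
    [0, 0, -1.5],
    [0, 0, -1],
    [0, 0, 0],
    [0, 0, 0]
  ],
  "rotation": [
    [0, 0, 0],
    [0, 0, 0],
    [0, 0, 0],
    [0, 0, 0],
    [0, 0, 0],
    [0, 0, 0],
    [0, 0, 0],
    [0, 0, 0],
    [0, 0, 0],
    [0, 0, 0]
  ]
}}

```text
time_s: 7.08
position: [0.653, -0.221, 0.4549]
tcp_rot: [0.164, 0.986, 0.0, -0.001]
contact_force: [0.1, -0.2, -3.7]
opening: 0.0119
gripper_force: 44.6
```

{"name": "move_arm", "arguments": {
  "offset": [
    [0.35, 0.54, 0],
    [0.7, 1.07, 0],
    [1.05, 1.61, 0],
    [1.4, 2.15, 0],
    [1.4, 2.15, 0],
    [1.4, 2.15, 0],
    [1.4, 2.15, 0],
    [1.4, 2.15, 0],
    [1.4, 2.15, 0],
    [1.4, 2.15, 0],
    [1.4, 2.15, 0],
    [1.4, 2.15, 0],
    [1.4, 2.15, 0],
    [1.4, 2.15, 0],
    [1.4, 2.15, 0],
    [1.4, 2.15, 0],
    [1.05, 1.61, 0],
    [0.7, 1.07, 0],
    [0.26, 0.48, 0],
    [0, 0, 0]
  ],
  "rotation": [
    [0, 0, 0],
    [0, 0, 0],
    [0, 0, 0],
    [0, 0, 0],
    [0, 0, 0],
    [0, 0, 0],
    [0, 0, 0],
    [0, 0, 0],
    [0, 0, 0],
    [0, 0, 0],
    [0, 0, 0],
    [0, 0, 0],
    [0, 0, 0],
    [0, 0, 0],
    [0, 0, 0],
    [0, 0, 0],
    [0, 0, 0],
    [0, 0, 0],
    [0, 0, 0],
    [0, 0, 0]
  ]
}}

```text
time_s: 9.57
position: [0.5533, 0.1757, 0.4557]
tcp_rot: [0.164, 0.986, -0.0, 0.0]
contact_force: [0.4, -0.5, -4.4]
opening: 0.0119
gripper_force: 44.6
```

{"name": "move_arm", "arguments": {
  "offset": [
    [0, 0, 0],
    [0, 0, 0],
    [0, 0, 0],
    [0, 0, 0],
    [0, 0, 0],
    [0, 0, 0],
    [0, 0, 2],
    [0, 0, 2],
    [0, 0, 2.5],
    [0, 0, 2.5],
    [0, 0, 2],
    [0, 0, 1.5],
    [0, 0, 1],
    [0, 0, 0],
    [0, 0, 0]
  ],
  "rotation": [
    [0, 0, -0.045],
    [0, 0, -0.08],
    [0, 0, -0.09],
    [0, 0, -0.08],
    [0, 0, -0.06],
    [0, 0, -0.02],
    [0, 0, 0],
    [0, 0, 0],
    [0, 0, 0],
    [0, 0, 0],
    [0, 0, 0],
    [0, 0, 0],
    [0, 0, 0],
    [0, 0, 0],
    [0, 0, 0]
  ]
}}

```text
time_s: 11.45
position: [0.5536, 0.1759, 0.3214]
tcp_rot: [-0.023, 1.0, 0.0, 0.001]
contact_force: [0.3, -0.2, -3.7]
opening: 0.012
gripper_force: 44.6
```

```bash
python3 g.py w3 0.174
```

```text
11.45 [0.5536 0.1759 0.3214] tool y deg 92.58111567125238 z [ 0.0012  0.0004 -1.    ] j [-0.485   0.5231  0.1331  1.8013 -0.0905  0.8218  1.308 ]
[137. 260.] [ 29. 174.] [0.5259 0.1114 0.174 ] len 0.06167851196919175 deg 92.57861218603908 tool frame of mid [ 0.0307 -0.0633  0.1473]
[315. 318.] [108.  38.] [0.5463 0.1755 0.174 ] len 0.04515990306467338 deg 2.5746925308893904 tool frame of mid [ 0.0075 -0.0002  0.1474]
```

{"name": "move_arm", "arguments": {
  "offset": [
    [-0.2, -0.8, 0],
    [-0.2, -1, 0],
    [-0.06, -0.6, 0],
    [0, 0, 0.8],
    [0, 0, 0.8],
    [0, 0, 0.6],
    [0, 0, 0.35],
    [0, 0, 0.2],
    [0, 0, 0.1],
    [0, 0, 0],
    [0, 0, 0]
  ],
  "rotation": [
    [0, 0, 0],
    [0, 0, 0],
    [0, 0, 0],
    [0, 0, 0],
    [0, 0, 0],
    [0, 0, 0],
    [0, 0, 0],
    [0, 0, 0],
    [0, 0, 0],
    [0, 0, 0],
    [0, 0, 0]
  ]
}}

```text
time_s: 12.88
position: [0.559, 0.1522, 0.2924]
tcp_rot: [-0.023, 1.0, 0.0, 0.0]
contact_force: [-0.5, 0.3, -2.6]
opening: 0.0122
gripper_force: 44.6
```

{"name": "move_arm", "arguments": {
  "offset": [
    [0, 0, 0.1],
    [0, 0, 0.05],
    [0, 0, 0]
  ],
  "rotation": [
    [0, 0, 0],
    [0, 0, 0],
    [0, 0, 0]
  ]
}}

```text
time_s: 13.25
position: [0.5589, 0.1522, 0.2907]
tcp_rot: [-0.023, 1.0, 0.0, 0.0]
contact_force: [0.0, 0.2, -3.5]
opening: 0.0121
gripper_force: 44.6
```

{"name": "move_arm", "arguments": {
  "offset": [
    [0, 0, 0.05],
    [0, 0, 0.05],
    [0, 0, 0]
  ],
  "rotation": [
    [0, 0, 0],
    [0, 0, 0],
    [0, 0, 0]
  ]
}}

```text
time_s: 13.62
position: [0.5591, 0.1527, 0.2905]
tcp_rot: [-0.023, 1.0, 0.001, 0.001]
contact_force: [-2.0, 1.3, 5.2]
opening: 0.0123
gripper_force: 43.7
```

{"name": "move_arm", "arguments": {
  "offset": [
    [0, 0, 0],
    [0, 0, 0],
    [0, 0, 0],
    [0, 0, 0],
    [0, 0, 0],
    [0, 0, -0.5],
    [0, 0, -1.5],
    [0, 0, -3],
    [0, 0, -3],
    [0, 0, -3],
    [0, 0, -3],
    [0, 0, 0]
  ],
  "rotation": [
    [0, 0, 0],
    [0, 0, 0],
    [0, 0, 0],
    [0, 0, 0],
    [0, 0, 0],
    [0, 0, 0],
    [0, 0, 0],
    [0, 0, 0],
    [0, 0, 0],
    [0, 0, 0],
    [0, 0, 0],
    [0, 0, 0]
  ],
  "hand": 1
}}

```text
time_s: 15.12
position: [0.5596, 0.1521, 0.4332]
tcp_rot: [-0.022, 1.0, 0.001, 0.003]
contact_force: [0.4, -0.1, -0.1]
opening: 0.088
gripper_force: 0.0
```

{"name": "move_arm", "arguments": {
  "offset": [
    [0, -3.2, 0],
    [0, -3.2, 0],
    [0, -3.2, 0],
    [0, -3.2, 0],
    [0, 0, 0],
    [0, 0, 0],
    [0, 0, 0],
    [0, 0, 0],
    [0, 0, 0],
    [0, 0, 0],
    [0, 0, 0],
    [0, 0, 0],
    [0, 0, 0],
    [0, 0, 0],
    [0, 0, 0],
    [0, 0, 0]
  ],
  "rotation": [
    [0, 0, 0],
    [0, 0, 0],
    [0, 0, 0],
    [0, 0, 0],
    [0, 0, 0.157],
    [0, 0, 0.157],
    [0, 0, 0.157],
    [0, 0, 0.157],
    [0, 0, 0.157],
    [0, 0, 0.157],
    [0, 0, 0.157],
    [0, 0, 0.157],
    [0, 0, 0.157],
    [0, 0, 0.157],
    [0, 0, 0],
    [0, 0, 0]
  ]
}}

```text
time_s: 17.12
position: [0.5645, 0.0243, 0.4295]
tcp_rot: [0.69, 0.724, -0.0, -0.0]
contact_force: [0.2, 0.4, -0.1]
opening: 0.0879
gripper_force: 0.0
```

```bash
python3 g.py w4 0.069; python3 - <<'E'
from h import *
t=vision.get_image('top');cv2.imwrite('pics/top2.png',t[:,:,::-1])
E
```

```text
17.125 [0.5645 0.0243 0.4295] tool y deg 2.8139094560253475 z [-0.0006 -0.0001 -1.    ] j [-0.5232  0.3961  0.5238  1.7664 -0.2257  1.0397  0.1314]
[526. 135.] [ 28. 113.] [0.7403 0.0975 0.069 ] len 0.08866097046209205 deg 73.33438324496522 tool frame of mid [0.0645 0.1794 0.3604]
[316.  31.] [24. 93.] [0.5578 0.168  0.069 ] len 0.07374998607612174 deg 2.7961478365037866 tool frame of mid [0.1439 0.0006 0.3605]
[316. 173.] [116.  16.] [0.563  0.0562 0.069 ] len 0.10170584290575081 deg -87.149323763783 tool frame of mid [0.0319 0.0003 0.3605]
```

View pics/w4.png

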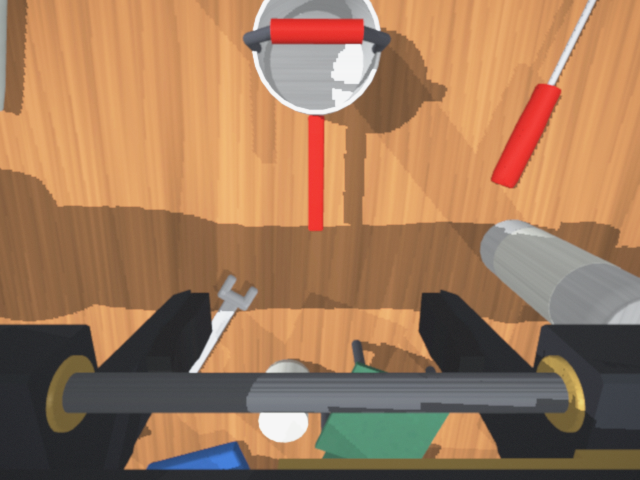

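The wrist view shows the pot upright on the bench, with the side handle at (316,173) running straight. Its direction is -87.1° against the machine's -87.3°. The wrist camera sits 78 mm ahead of the tool at about the chute's height, so I'll tilt the tool back 0.4 rad about the closing axis for the side grasp.

{"name": "move_arm", "arguments": {
  "offset": [
    [-2.9, 0, 0],
    [-2.8, 0, 0],
    [0, 0, 0],
    [0, 0, 0],
    [0, 0, 0],
    [-1.13, 0, 2.67],
    [-1.13, 0, 2.67],
    [-1.13, 0, 2.67],
    [-1.13, 0, 2.67],
    [-1.13, 0, 2.67],
    [-1.13, 0, 2.67],
    [0, 0, 0],
    [0, 0, 0]
  ],
  "rotation": [
    [0, 0, 0],
    [0, 0, 0],
    [0, 0.14, 0],
    [0, 0.13, 0],
    [0, 0.13, 0],
    [0, 0, 0],
    [0, 0, 0],
    [0, 0, 0],
    [0, 0, 0],
    [0, 0, 0],
    [0, 0, 0],
    [0, 0, 0],
    [0, 0, 0]
  ]
}}

```text
time_s: 18.85
position: [0.5678, -0.0329, 0.2568]
tcp_rot: [0.677, 0.709, 0.138, -0.143]
contact_force: [0.6, -0.8, -0.4]
opening: 0.088
gripper_force: 0.0
```

```bash
cat > st.py <<'E'
from h import *
np.set_printoptions(precision=4,suppress=True)
s=get_state();M=R.from_quat(s['tcp_rot']).as_matrix();p=s['position']
print(s['time_s'],'grasp pt',p+.147*M[:,2],'y',M[:,1],'z',M[:,2],'tilt',np.arctan2(np.hypot(*M[:2,2]),-M[2,2]),'j',s['joint_pos'],s['contact_force'])
X=np.array([-.0468,.9989,0])
print('up in tool',M.T@[0,0,1],'Xmach in tool',M.T@X,'world x in tool',M.T@[1,0,0])
E
python3 st.py;python3 g.py w5 0.069 | tail -3
```

```text
18.85 grasp pt [0.5653 0.0242 0.1214] y [0.9989 0.0462 0.0014] z [-0.0167  0.3891 -0.9211] tilt 0.40000307458265844 j [-0.1379  0.6549  0.307   1.8488 -0.7758  0.8986  0.7301] [ 0.6275 -0.762  -0.4213]
up in tool [ 0.3894  0.0014 -0.9211] Xmach in tool [ 0.9211 -0.0006  0.3894] world x in tool [-0.0431  0.9989 -0.0167]
18.85 [ 0.5678 -0.0329  0.2568] tool y deg 2.6508305776550367 z [-0.0167  0.3891 -0.9211] j [-0.1379  0.6549  0.307   1.8488 -0.7758  0.8986  0.7301]
[624. 219.] [ 48. 152.] [0.7246 0.0839 0.069 ] len 0.08234019984776728 deg 73.54523282694497 tool frame of mid [0.0276 0.1618 0.2158]
[314. 264.] [194.  26.] [0.563  0.0528 0.069 ] len 0.10067517679115275 deg -87.34606222619357 tool frame of mid [ 0.0059 -0.0011  0.2064]
```

{"name": "move_arm", "arguments": {
  "offset": [
    [-0.77, -0.1, 1.82],
    [-0.77, 0, 1.82],
    [-0.5, 0, 1.2],
    [-0.27, 0, 0.63],
    [0, 0, 0],
    [0, 0, 0]
  ],
  "rotation": [
    [0, 0, 0],
    [0, 0, 0],
    [0, 0, 0],
    [0, 0, 0],
    [0, 0, 0],
    [0, 0, 0]
  ]
}}

```text
time_s: 19.65
position: [0.5666, -0.0328, 0.1968]
tcp_rot: [0.677, 0.709, 0.137, -0.143]
contact_force: [0.5, -0.1, -0.1]
opening: 0.0882
gripper_force: 0.0
```

{"name": "move_arm", "arguments": {
  "offset": [
    [0, 0, 0],
    [0, 0, 0],
    [0, 0, 0],
    [0, 0, 0],
    [0, 0, 0],
    [0, 0, 0],
    [0, 0, 0]
  ],
  "rotation": [
    [0, 0, 0],
    [0, 0, 0],
    [0, 0, 0],
    [0, 0, 0],
    [0, 0, 0],
    [0, 0, 0],
    [0, 0, 0]
  ],
  "hand": 0,
  "grip_force": 40
}}

```text
time_s: 20.52
position: [0.5663, -0.0328, 0.1964]
tcp_rot: [0.677, 0.709, 0.137, -0.144]
contact_force: [0.7, 0.1, 0.2]
opening: 0.0202
gripper_force: 0.0
```

```bash
python3 st.py
```

```text
20.525 grasp pt [0.5636 0.0244 0.061 ] y [ 0.9989  0.0461 -0.0001] z [-0.018   0.389  -0.9211] tilt 0.3999937045304078 j [-0.102   0.7518  0.2579  1.8575 -0.8417  0.8106  0.8146] [0.7088 0.0598 0.16  ]
up in tool [ 0.3894 -0.0001 -0.9211] Xmach in tool [ 0.9211 -0.0007  0.3894] world x in tool [-0.0424  0.9989 -0.018 ]
```

{"name": "move_arm", "arguments": {
  "offset": [
    [0, 0, 0],
    [0, 0, 0],
    [0, 0, 0],
    [0, 0, 0]
  ],
  "rotation": [
    [0, 0, 0],
    [0, 0, 0],
    [0, 0, 0],
    [0, 0, 0]
  ]
}}

```text
time_s: 21.02
position: [0.5664, -0.0328, 0.1964]
tcp_rot: [0.677, 0.709, 0.137, -0.144]
contact_force: [-0.1, 0.3, -1.7]
opening: 0.0134
gripper_force: 40.0
```

{"name": "move_arm", "arguments": {
  "offset": [
    [0.23, 0, 0.1],
    [0.46, 0, 0.19],
    [0.92, 0.02, 0.39],
    [1.38, 0.02, 0.58],
    [1.38, 0.02, 0.58],
    [1.38, 0.02, 0.58],
    [1.38, 0.02, 0.58],
    [1.38, 0, 0.58],
    [1.38, 0, 0.58],
    [1.38, 0, 0.58],
    [1.38, 0, 0.58],
    [0.92, 0, 0.39],
    [0.46, 0, 0.19],
    [0, 0, 0]
  ],
  "rotation": [
    [0, 0, 0],
    [0, 0, 0],
    [0, 0, 0],
    [0, 0, 0],
    [0, 0, 0],
    [0, 0, 0],
    [0, 0, 0],
    [0, 0, 0],
    [0, 0, 0],
    [0, 0, 0],
    [0, 0, 0],
    [0, 0, 0],
    [0, 0, 0],
    [0, 0, 0]
  ]
}}

```text
time_s: 22.78
position: [0.5601, 0.1201, 0.1967]
tcp_rot: [0.677, 0.709, 0.137, -0.144]
contact_force: [0.7, 1.6, -2.2]
opening: 0.0133
gripper_force: 40.0
```

```bash
python3 st.py;python3 g.py w6 0.069 | tail -3; python3 - <<'E'
from h import *
t=vision.get_image('top');s=vision.get_image('side');z=np.hstack([cv2.resize(t[220:340,100:260],(400,300)),cv2.resize(s[130:280,130:330],(400,300))]);cv2.imwrite('pics/z6.png',z[:,:,::-1])
E
```

```text
22.775 grasp pt [0.5573 0.1774 0.0613] y [ 0.9989  0.0469 -0.0006] z [-0.0188  0.3899 -0.9207] tilt 0.4010386650500102 j [-0.3307  0.7322  0.2008  1.8845 -0.9087  0.6969  0.6237] [ 0.6627  1.6105 -2.1891]
up in tool [ 0.3904 -0.0006 -0.9207] Xmach in tool [0.9207 0.0001 0.3904] world x in tool [-0.043   0.9989 -0.0188]
22.775 [0.5601 0.1201 0.1967] tool y deg 2.6900593201830163 z [-0.0188  0.3899 -0.9207] j [-0.3307  0.7322  0.2008  1.8845 -0.9087  0.6969  0.6237]
[314. 246.] [250.  39.] [0.555  0.2106 0.069 ] len 0.09177326991495902 deg -87.31207514268556 tool frame of mid [ 0.0336 -0.0007  0.1529]
```

View pics/z6.png

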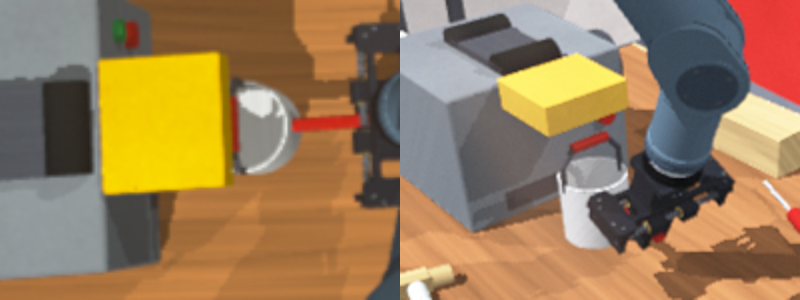

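The crop shows the pot upright and half under the chute, with the handle straight out and the wrist well clear of the chute. There are 46 mm left to slide.

{"name": "move_arm", "arguments": {
  "offset": [
    [0.4, 0, 0.17],
    [0.8, 0, 0.34],
    [1.0, 0, 0.42],
    [1.0, 0, 0.42],
    [0.7, 0, 0.3],
    [0.38, 0, 0.16],
    [0, 0, 0],
    [0, 0, 0]
  ],
  "rotation": [
    [0, 0, 0],
    [0, 0, 0],
    [0, 0, 0],
    [0, 0, 0],
    [0, 0, 0],
    [0, 0, 0],
    [0, 0, 0],
    [0, 0, 0]
  ]
}}

```text
time_s: 23.92
position: [0.558, 0.1662, 0.1966]
tcp_rot: [0.677, 0.709, 0.137, -0.144]
contact_force: [0.8, 1.8, -2.1]
opening: 0.0132
gripper_force: 40.0
```

```bash
python3 st.py;python3 g.py w7 0.069 | tail -3
```

```text
23.925 grasp pt [0.5552 0.2235 0.0613] y [ 0.9989  0.0465 -0.0005] z [-0.0187  0.3897 -0.9207] tilt 0.40083545034970974 j [-0.4025  0.7358  0.1902  1.8725 -0.9216  0.6707  0.5562] [ 0.7761  1.7853 -2.0741]
up in tool [ 0.3902 -0.0005 -0.9207] Xmach in tool [ 0.9207 -0.0003  0.3902] world x in tool [-0.0426  0.9989 -0.0187]
23.925 [0.558  0.1662 0.1966] tool y deg 2.66754139426808 z [-0.0187  0.3897 -0.9207] j [-0.4025  0.7358  0.1902  1.8725 -0.9216  0.6707  0.5562]
[314. 246.] [249.  39.] [0.553  0.2565 0.069 ] len 0.09136184487617817 deg -87.3325185570256 tool frame of mid [ 0.0334 -0.0007  0.1528]
```

{"name": "move_arm", "arguments": {
  "offset": [
    [-0.02, 0, 0.05],
    [0, 0, 0]
  ],
  "rotation": [
    [0, 0, 0],
    [0, 0, 0]
  ]
}}

```text
time_s: 24.22
position: [0.5582, 0.1659, 0.1963]
tcp_rot: [0.677, 0.709, 0.137, -0.144]
contact_force: [-0.6, 0.8, -0.5]
opening: 0.0136
gripper_force: 40.0
```

{"name": "move_arm", "arguments": {
  "offset": [
    [0, 0, 0],
    [0, 0, 0],
    [0, 0, 0],
    [0, 0, 0],
    [0, 0, 0],
    [0, 0, 0],
    [0, 0, -0.7],
    [0, 0, -1.5],
    [0, 0, -2.5],
    [0, 0, -3],
    [0, 0, -3],
    [0, 0, -3],
    [0, 0, -3],
    [0, 0, 0],
    [0, 0, 0]
  ],
  "rotation": [
    [0, 0, 0],
    [0, 0, 0],
    [0, 0, 0],
    [0, 0, 0],
    [0, 0, 0],
    [0, 0, 0],
    [0, 0, 0],
    [0, 0, 0],
    [0, 0, 0],
    [0, 0, 0],
    [0, 0, 0],
    [0, 0, 0],
    [0, 0, 0],
    [0, 0, 0],
    [0, 0, 0]
  ],
  "hand": 1
}}

```text
time_s: 26.1
position: [0.5608, 0.1009, 0.3498]
tcp_rot: [0.677, 0.709, 0.137, -0.144]
contact_force: [0.2, 0.2, -0.1]
opening: 0.0881
gripper_force: 0.0
```

```bash
python3 g.py w8 0.069; python3 - <<'E'
from h import *
t=vision.get_image('top');s=vision.get_image('side');z=np.hstack([cv2.resize(t[190:340,100:300],(400,300)),cv2.resize(s[130:280,130:330],(400,300))]);z=np.vstack([z,cv2.resize(vision.get_image('wrist'),(400,300)).repeat(2,1)[:,:800]*0+0]) if 0 else z
w=cv2.resize(vision.get_image('wrist'),(400,300));z=np.vstack([z,np.hstack([w,cv2.resize(t,(400,300))])]);cv2.imwrite('pics/z8.png',z[:,:,::-1])
E
```

```text
26.1 [0.5608 0.1009 0.3498] tool y deg 2.650002254660449 z [-0.0184  0.3892 -0.921 ] j [-0.4083  0.4937  0.3451  1.8414 -0.7158  0.9444  0.4069]
[315. 184.] [128.  17.] [0.5535 0.2517 0.069 ] len 0.10117890881107584 deg -87.36395468195147 tool frame of mid [ 0.0296 -0.0002  0.3175]
```

View pics/z8.png

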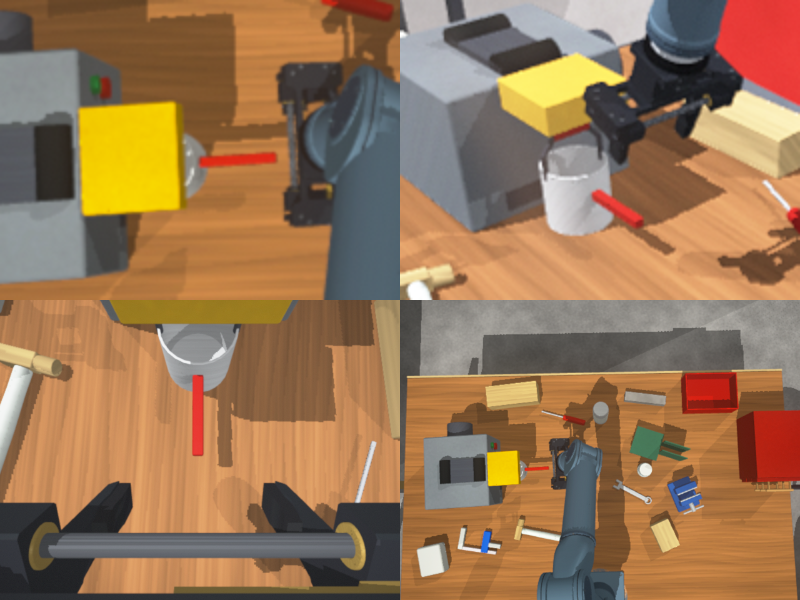

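The pictures show the pot upright under the chute with its handle straight out. Its axis measures about (0.549, 0.351) against the target (0.550, 0.351). The other objects are in place and the gripper is clear.

```bash
python3 -c "
from plant import order
print(order.close_job())"
```

```text
the job is handed in; nothing more can be done
None
```

The job is handed in: the pot stands upright under the middle of the chute (about 1 mm off by camera), its side handle straight out to the front, the gripper clear, and the jar, spray can, wrench and screwdriver untouched; no verdict came back.

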